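# Shim the rocking corner of a microscope base

## Task

One of the four rubber feet under this microscope base has gone soft: press down on the base's corners with your fingertips, one after another, until you find the one that sinks, then push the wooden shim lying by that corner in under the base until its head is flat against the base's edge. Lift nothing, leave the other three shims where they lie, keep the base in its place and do not disturb the dish, jar, eyepiece and tweezers. Finish while holding that same corner pressed down firmly (about 12 N), now resting solidly on its shim, and keep pressing at the end.

Things in the scene. Friction and masses are not known exactly. Their poses are not given: they have to be found in the camera images.
- base: microscope base: black casting 190 mm (x) by 240 mm (y) by 22 mm thick, 2.4 kg, loose and level on four 14 mm rubber feet that look alike; origin at the centre of its underside, 14 mm above the bench; x away from the robot (within 0.3 rad), y left, z up. White stage disc with two clip screws 17 mm tall; pole socket 26 mm tall at the far edge's middle. Sideways pushes below 8 N do not slide it
- near_left (a point): place to press at the near left corner: on the base's flat top, 36 mm above the bench, straight above that foot, 25 mm in from both edges; axes as the base's. If its foot is the soft one it sinks about 5 mm under 4 to 6 N, stops there, and rises when let go; a sound corner gives less than 1 mm under 20 N
- near_right (a point): place to press at the near right corner: on the base's flat top, 36 mm above the bench, straight above that foot, 25 mm in from both edges; axes as the base's. If its foot is the soft one it sinks about 5 mm under 4 to 6 N, stops there, and rises when let go; a sound corner gives less than 1 mm under 20 N
- far_left (a point): place to press at the far left corner: on the base's flat top, 36 mm above the bench, straight above that foot, 25 mm in from both edges; axes as the base's. If its foot is the soft one it sinks about 5 mm under 4 to 6 N, stops there, and rises when let go; a sound corner gives less than 1 mm under 20 N
- far_right (a point): place to press at the far right corner: on the base's flat top, 36 mm above the bench, straight above that foot, 25 mm in from both edges; axes as the base's. If its foot is the soft one it sinks about 5 mm under 4 to 6 N, stops there, and rises when let go; a sound corner gives less than 1 mm under 20 N
- head_near_left (a point): middle of the outer face of the near left shim's head, 11 mm above the bench; x is the way the nose points and the way to push, z up. The head is 30 mm wide, 22 mm tall, 12 mm thick, and starts 32 to 37 mm out from the base's left edge. Home: head's inner face flat on the edge, this point 132 mm from the base's middle line
- shim_near_left: the near left corner's shim: loose light-wood wedge on the bench at the base's left edge, 34 mm from that foot towards the base's middle; nose 24 mm wide, 40 mm long, up to 13 mm high, square head outside. Slides with under 1 N; home, it holds the corner up with about 1 mm of play. Origin: underside, below the head's inner face; x along the nose
- head_near_right (a point): middle of the outer face of the near right shim's head, 11 mm above the bench; x is the way the nose points and the way to push, z up. The head is 30 mm wide, 22 mm tall, 12 mm thick, and starts 32 to 37 mm out from the base's right edge. Home: head's inner face flat on the edge, this point 132 mm from the base's middle line
- shim_near_right: the near right corner's shim: loose light-wood wedge on the bench at the base's right edge, 34 mm from that foot towards the base's middle; nose 24 mm wide, 40 mm long, up to 13 mm high, square head outside. Slides with under 1 N; home, it holds the corner up with about 1 mm of play. Origin: underside, below the head's inner face; x along the nose
- head_far_left (a point): middle of the outer face of the far left shim's head, 11 mm above the bench; x is the way the nose points and the way to push, z up. The head is 30 mm wide, 22 mm tall, 12 mm thick, and starts 32 to 37 mm out from the base's left edge. Home: head's inner face flat on the edge, this point 132 mm from the base's middle line
- shim_far_left: the far left corner's shim: loose light-wood wedge on the bench at the base's left edge, 34 mm from that foot towards the base's middle; nose 24 mm wide, 40 mm long, up to 13 mm high, square head outside. Slides with under 1 N; home, it holds the corner up with about 1 mm of play. Origin: underside, below the head's inner face; x along the nose
- head_far_right (a point): middle of the outer face of the far right shim's head, 11 mm above the bench; x is the way the nose points and the way to push, z up. The head is 30 mm wide, 22 mm tall, 12 mm thick, and starts 32 to 37 mm out from the base's right edge. Home: head's inner face flat on the edge, this point 132 mm from the base's middle line
- shim_far_right: the far right corner's shim: loose light-wood wedge on the bench at the base's right edge, 34 mm from that foot towards the base's middle; nose 24 mm wide, 40 mm long, up to 13 mm high, square head outside. Slides with under 1 N; home, it holds the corner up with about 1 mm of play. Origin: underside, below the head's inner face; x along the nose
- dish: a closed clear plastic dish with specimen, 62 mm across, 14 mm tall, standing on the stage disc; origin at the centre of its underside
- jar: a glass jar, 54 mm across, 70 mm tall, upright on the bench to the left; origin at the centre of its underside
- eyepiece: a black eyepiece, 42 mm across, 50 mm tall, upright on the bench to the right; origin at the centre of its underside
- tweezers: steel tweezers, 120 mm long, 12 mm high, lying on the bench beyond the base; origin under their middle

How it is judged:
By the outcome, as a careful person would: the job done as asked, in the order asked, and still so for the second after the job is handed in, while the arm keeps its last pose, push and grip.
It also fails if it takes over 58 s, if anything falls off the work surface, if the arm or the gripper's body presses on something with over 40 N, if the wrist force passes 120 N, or if a joint passes its speed limit or range.

## Robot

A 6-joint arm with a two-finger parallel gripper is mounted at the origin on the work surface. World frame = base frame: x ahead of the robot, y to its left, z up, the work surface at z = 0. Lengths are in m, angles in rad, forces in N, time in s.
With the tool pointing down it reaches from about 0.35 to 1 m from the base axis. Payload 7.1 kg.
Tool frame: the origin (TCP) lies on the centre line of the jaws, within the pads' length; the fingertips stand 8 mm ahead of it and the grasp point (between the pads) lies 11 mm behind it; z points along the fingers, y is the line along which they close (so a half turn about z gives the same grasp; the last joint's range is limited). The gripper opens to 85 mm and grips with 20 to 120 N. Pads are 22 mm wide; open, the fingers measure 114 mm over their backs; the gripper's body (76 mm by 85 mm) begins 54 mm behind the grasp point. The pads swing forward as they close: fully open they stand 13 mm farther back than shut.
Start: joints at [-1.336, 0.423, 1.63, -0, 1.089, -0.019], TCP at [0.157, -0.605, 0.239] pointing down, gripper open.
Joint ranges: [-3, 3], [-0.9, 2.11], [0.09, 2.58], [-1.31, 4.45], [0.11, 2.69], [-2.54, 2.54]. Speed limits (rad/s): [2.39, 2.39, 3.01, 3.14, 3.14, 3.14].

## Interface

Orientations are given as a unit quaternion [w, x, y, z].
In Python, from station import sensors, cams, workorder, models gives the robot as it stands.
- The arm moves only by the tool jog_arm, never from a script. Its argument "rows" is a list that holds one entry, the list of rows, each a list of 6 numbers: the shift along the tool's x, y, z normalised to -1 to 1, where 1 is 80 mm, then the turn, a rotation vector about the tool's x, y, z normalised to -1 to 1, where 1 is pi/2 rad. In form: [[[tx, ty, tz, wx, wy, wz], ...]]. A call has 1 to 20 rows; each row is the pose to reach, as a shift and turn from the pose commanded when the call began, along the tool's axes at that moment; what a row does not reach only later rows make up. A row lasts 1/12 s, in which the tool goes at most 41.7 mm and 7.16 degrees, less where a joint would pass 70% of its speed; a pose out of reach is approached as far as the arm can. A call with a number of a shift or a turn outside -1 to 1 is refused whole. A call with a gripper value outside its range is refused whole. "hand" is the finger opening in mm, from 0 to 85.4, set as the call begins (left out, the last holds). The fingers move at their own pace and stop on an object; the grip force is fixed at half the most. Time passes only in rows, so rows that repeat a pose let the fingers close. It gives the time, the measured TCP pose, the force, the opening and the grip force at its end, in the units of the state.
- sensors.observe(): the state, without advancing time (a new reading comes with each control period).
- cams.snapshot(name): name is "side" or "top"; returns a dict with "img" (480x640x3 uint8, red, green, blue), "fovy" (degrees; the focal length in pixels is half the picture's height over the tangent of half this angle, whatever the lens; pixels are square), "cx", "cy" (the principal point, pixels), "cam_to_world" (4x4, takes a point from camera to world coordinates). Camera axes: x right, y down, z forward; pixel columns grow to the right and rows downward; lengths in m; the calibration is good to about 2 mm. A picture is of the moment at which its call begins. There is no depth.
- workorder.job_done(): hands the job in; it is judged then, once.
Trained networks look in a picture, given as the dict that the camera call returned (one of the last four; its "shot" number tells which), for a name from the list of things; names that differ only in an ending like _2 or _b are one class to them, and where a whole thing is asked for, a point or a joint stands for the part that bears it (a point fixed in the world has none). Each returns a list of dicts, best first, with "conf" (0 to 1); they miss things now and then, are a little off and sometimes report something else, mostly with a low value. They report only what shows in the picture. A call takes as long as a camera call.
- models.search_frame(target, picture): "extent" ([left, top, right, bottom] in pixels, round what is visible of it).
The state is a dict: "t": time; "joint_positions": joint angles; "joint_velocities": joint speeds; "effort": joint torques, N m; "ee_pos": TCP position; "tcp_rot": TCP orientation; "force": force on the tool from outside, world axes, zero at the start; "ft_torque": the same for the moment, N m; "gripper_width": finger opening in m; "grasp_force": force on a finger pad.
Only numpy, scipy, OpenCV 4.12 (cv2) and the standard library are available. Lean on these libraries where they do the work, as an engineer would, in place of code of your own. Each camera call takes 0.05 s, during which the arm holds its last target. There are 200 camera calls.

## Working session

There is one attempt and no reset: what is moved stays moved. The work goes in short steps, Python scripts to look and compute and a tool call to move; the robot and the scene stay as the last step left them, time stands still between calls to the robot, and variables do not carry over. Pictures are saved under pics/ and viewed, at most 10 in all, crops included, and the job is handed in when it is done.

Besides the shell and the picture viewer there is one more tool, called after "Emit:" as name([rows], argument=value, ...), one row to a line, values as JSON. jog_arm: Moves the arm, as the interface text tells. Its arguments: {"type":"object","properties":{"rows":{"type":"array"},"hand":{"type":"number"}},"required":["rows"]}

```bash
mkdir -p pics; ls; cat > h.py <<'E'
import numpy as np, cv2
from station import sensors, cams, workorder, models
def ray(p,u,v):
    f=240/np.tan(np.radians(p["fovy"]/2)); T=np.array(p["cam_to_world"])
    return T[:3,3], T[:3,:3]@np.array([(u-p["cx"])/f,(v-p["cy"])/f,1])
def at(p,u,v,z):
    o,d=ray(p,u,v); return o+d*(z-o[2])/d[2]
def proj(p,X):
    f=240/np.tan(np.radians(p["fovy"]/2)); T=np.array(p["cam_to_world"])
    c=T[:3,:3].T@(np.array(X)-T[:3,3]); return c[:2]/c[2]*f+[p["cx"],p["cy"]]
E
python3 - <<'E'
from h import *
for n in("top","side"):
    p=cams.snapshot(n); cv2.imwrite(f"pics/{n}0.png",p["img"][:,:,::-1])
    print(n,p["fovy"],p["cx"],p["cy"],np.round(p["cam_to_world"],3).tolist())
    for t in("base","near_left","shim_near_left","shim_near_right","shim_far_left","shim_far_right","dish","jar","eyepiece","tweezers"):
        for r in models.search_frame(t,p)[:4]: print(t,round(r["conf"],2),np.round(r["extent"]).tolist())
s=sensors.observe(); print(s["t"],s["ee_pos"],s["tcp_rot"],s["force"])
E
```

```text
pics
top 42.21030747880745 324.9025257899372 241.88752008182905 [[-0.004, -0.983, 0.182, 0.312], [-1.0, 0.004, -0.004, -0.023], [0.003, -0.182, -0.983, 1.709], [0.0, 0.0, 0.0, 1.0]]
base 0.7 [294.0, 229.0, 385.0, 305.0]
base 0.17 [388.0, 266.0, 405.0, 282.0]
near_left 0.92 [292.0, 230.0, 388.0, 304.0]
near_left 0.63 [388.0, 268.0, 406.0, 280.0]
near_left 0.45 [278.0, 251.0, 296.0, 262.0]
shim_near_left 0.67 [278.0, 278.0, 297.0, 291.0]
shim_near_right 0.65 [388.0, 269.0, 405.0, 279.0]
shim_far_left 0.69 [383.0, 246.0, 402.0, 256.0]
shim_far_left 0.52 [278.0, 254.0, 294.0, 262.0]
shim_far_right 0.49 [385.0, 244.0, 399.0, 256.0]
dish 0.83 [328.0, 255.0, 353.0, 284.0]
dish 0.56 [277.0, 254.0, 296.0, 261.0]
dish 0.45 [384.0, 270.0, 403.0, 281.0]
jar 0.71 [139.0, 307.0, 168.0, 328.0]
jar 0.53 [278.0, 250.0, 296.0, 260.0]
eyepiece 0.72 [455.0, 300.0, 467.0, 317.0]
tweezers 0.47 [313.0, 184.0, 318.0, 214.0]
side 52.94196344041623 317.9036631445466 240.17452738262716 [[0.994, -0.082, 0.077, 0.513], [-0.112, -0.783, 0.611, -0.635], [0.01, -0.616, -0.788, 0.838], [0.0, 0.0, 0.0, 1.0]]
base 0.61 [251.0, 217.0, 362.0, 328.0]
near_left 0.71 [251.0, 217.0, 360.0, 331.0]
shim_near_left 0.73 [280.0, 251.0, 316.0, 278.0]
shim_near_left 0.62 [270.0, 210.0, 287.0, 221.0]
shim_near_left 0.32 [300.0, 207.0, 313.0, 222.0]
shim_near_right 0.75 [289.0, 325.0, 305.0, 352.0]
shim_far_left 0.46 [300.0, 209.0, 314.0, 218.0]
shim_far_right 0.67 [355.0, 236.0, 411.0, 247.0]
shim_far_right 0.59 [324.0, 319.0, 349.0, 343.0]
dish 0.59 [280.0, 252.0, 315.0, 277.0]
jar 0.63 [226.0, 97.0, 245.0, 130.0]
eyepiece 0.64 [233.0, 421.0, 261.0, 451.0]
tweezers 0.72 [368.0, 239.0, 414.0, 247.0]
1.1 [ 0.15694018 -0.6049415   0.23930404] [-3.87350476e-05  9.91963243e-01  1.26526377e-01 -2.51912592e-06] [ 0.53029821 -0.12369487 -0.30466924]
```

```bash
python3 - <<'E'
import cv2
a=cv2.imread("pics/top0.png")[170:340,240:440]; cv2.imwrite("pics/a.png",cv2.resize(a,None,fx=3.5,fy=3.5,interpolation=cv2.INTER_CUBIC))
a=cv2.imread("pics/side0.png")[195:365,230:430]; cv2.imwrite("pics/b.png",cv2.resize(a,None,fx=3.5,fy=3.5,interpolation=cv2.INTER_CUBIC))
E
```

```text
(no output)
```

View pics/a.png

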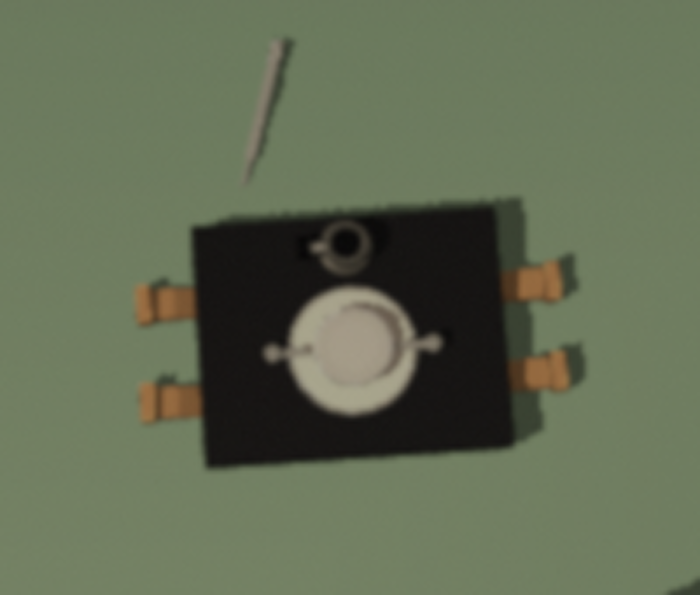

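View pics/b.png

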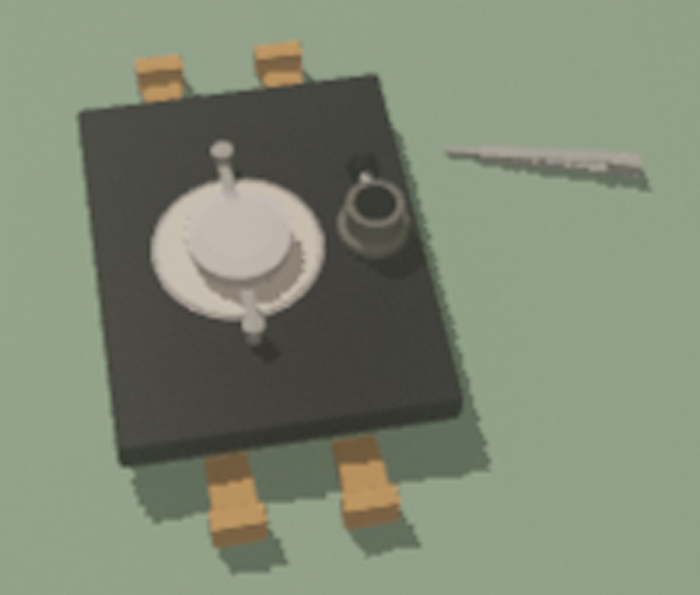

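The top picture shows the base with top corners (crop) FL(192,228), FR(494,206), NR(513,446), NL(207,467), and two shims on each side. The side picture agrees: NL(80,112), FL(378,76), FR(460,403), NR(118,450).

```bash
cat >> h.py <<'E'
def R(a): return np.array([[np.cos(a),-np.sin(a)],[np.sin(a),np.cos(a)]])
E
python3 - <<'E'
from h import *
from scipy.optimize import least_squares
C=np.array([[.095,.12],[.095,-.12],[-.095,-.12],[-.095,.12]])
T=np.array([[192,228],[494,206],[513,446],[207,467]])/3.5+[240-.36,170-.36]
S=np.array([[378,76],[460,403],[118,450],[80,112]])/3.5+[230-.36,195-.36]
pt=cams.snapshot("top");ps=cams.snapshot("side")
def res(q,which):
    W=C@R(q[2]).T+q[:2]; o=[]
    for p,U in which: o+=[proj(p,[*w,.036])-u for w,u in zip(W,U)]
    return np.ravel(o)
for w in([(pt,T)],[(ps,S)],[(pt,T),(ps,S)]):
    r=least_squares(res,[.4,0,0],args=(w,)); print(r.x,np.round(r.fun,1).tolist())
q=r.x
for n in("near_left","near_right","far_left","far_right"):
    l=np.array([.07*(-1 if "near" in n else 1),.095*(1 if "left" in n else -1)]); print(n,R(q[2])@l+q[:2])
# shim heads top-outer edge mid, top view z=.022
for n,a in dict(fl=(142,304),nl=(146,402),fr=(558,280),nr=(563,369)).items():
    w=at(pt,a[0]/3.5+239.64,a[1]/3.5+169.64,.022)[:2]; print(n,w,R(q[2]).T@(w-q[:2]))
for n,a in dict(nl=(160,64),fl=(278,48),nr=(240,523),fr=(370,507)).items():
    w=at(ps,a[0]/3.5+229.64,a[1]/3.5+194.64,.022)[:2]; print("side",n,w,R(q[2]).T@(w-q[:2]))
print(cv2.Rodrigues(np.eye(3))[0].T, sensors.observe()["tcp_rot"])
E
```

```text
[ 0.55593624 -0.07028887  0.06492453] [-0.6, -0.5, 0.3, -0.2, 0.9, 0.2, -0.6, 0.4]
[ 0.55463549 -0.07323267  0.05282917] [0.6, -0.9, 1.2, 0.1, -1.1, 0.9, -0.7, -0.8]
[ 0.55507632 -0.0719324   0.05731376] [0.2, -0.6, 1.2, 0.5, 1.3, 0.9, -0.3, 0.4, 0.4, -1.4, 1.5, -0.8, -0.5, 0.4, -0.7, -1.1]
near_left [0.47974943 0.01890184]
near_right [ 0.49063309 -0.17078618]
far_left [0.61951956 0.02692138]
far_right [ 0.63040321 -0.16276665]
fl [0.58355858 0.09353442] [0.03791383 0.1635636 ]
nl [0.50632947 0.08975872] [-0.03940476  0.16421796]
fr [ 0.60137345 -0.23346846] [ 0.03696794 -0.16392283]
nr [ 0.53086427 -0.23553097] [-0.03354362 -0.16194302]
side nl [0.50591495 0.08573782] [-0.04004892  0.16022741]
side fl [0.58259865 0.0916236 ] [0.03684601 0.1617109 ]
side nr [ 0.52915235 -0.23855639] [-0.03542603 -0.16486541]
side fr [ 0.59829891 -0.23674812] [ 0.03371058 -0.16702098]
[[0. 0. 0.]] [ 8.86527246e-06  9.91957808e-01  1.26568985e-01 -3.35001730e-06]
```

Emit:
jog_arm([
  [[0.5, -0.39, 0, 0, 0, 0.06], [1, -0.78, 0, 0, 0, 0.125], [1, -0.78, 0, 0, 0, 0.125]],
], hand=0)

```text
t: 1.45
ee_pos: [0.22, -0.5212, 0.2389]
tcp_rot: [-0.001, 1.0, 0.026, 0.0]
force: [0.6, -0.6, -0.3]
gripper_width: 0.0516
grasp_force: 0.0
```

Emit:
jog_arm([
  [[0.4, -0.42, 0, 0, 0, 0], [0.73, -0.844, 0, 0, 0, 0], [0.73, -0.844, 0, 0, 0, 0]],
])

```text
t: 1.7
ee_pos: [0.2752, -0.4491, 0.2391]
tcp_rot: [-0.001, 1.0, 0.03, 0.0]
force: [-0.2, -0.6, -0.1]
gripper_width: 0.0121
grasp_force: 0.0
```

Emit:
jog_arm([
  [[0.4, -0.42, 0, 0, 0, 0], [0.73, -0.844, 0, 0, 0, 0], [0.73, -0.844, 0, 0, 0, 0]],
])

```text
t: 1.95
ee_pos: [0.3296, -0.379, 0.2393]
tcp_rot: [-0.001, 1.0, 0.03, 0.0]
force: [0.9, -0.9, -0.1]
gripper_width: -0.0001
grasp_force: 0.0
```

Emit:
jog_arm([
  [[0.4, -0.42, 0.2, 0, 0, 0], [0.73, -0.844, 0.4, 0, 0, 0], [0.73, -0.844, 0.4, 0, 0, 0]],
])

```text
t: 2.2
ee_pos: [0.383, -0.3088, 0.2059]
tcp_rot: [-0.001, 1.0, 0.03, -0.001]
force: [-0.4, 1.0, -0.3]
gripper_width: 0.0001
grasp_force: 0.0
```

Emit:
jog_arm([
  [[0.4, -0.42, 0.4, 0, 0, 0], [0.73, -0.844, 0.8, 0, 0, 0], [0.73, -0.844, 0.8, 0, 0, 0]],
])

```text
t: 2.45
ee_pos: [0.4372, -0.2399, 0.142]
tcp_rot: [-0.0, 1.0, 0.029, -0.0]
force: [0.2, 0.8, -1.6]
gripper_width: -0.0001
grasp_force: 0.0
```

Emit:
jog_arm([
  [[0.4, -0.42, 0.4, 0, 0, 0], [0.73, -0.844, 0.8, 0, 0, 0], [0.73, -0.844, 0.8, 0, 0, 0], [0.73, -0.844, 0.8, 0, 0, 0]],
])

```text
t: 2.78
ee_pos: [0.4913, -0.168, 0.0765]
tcp_rot: [-0.001, 1.0, 0.03, -0.002]
force: [-1.5, -0.2, -0.5]
gripper_width: -0.0002
grasp_force: 0.0
```

Emit:
jog_arm([
  [[0, 0.03, 0.2, 0, 0, 0], [0, 0.03, 0.35, 0, 0, 0], [0, 0.03, 0.35, 0, 0, 0], [0, 0.03, 0.35, 0, 0, 0]],
])

```text
t: 3.12
ee_pos: [0.4903, -0.1737, 0.0511]
tcp_rot: [-0.0, 1.0, 0.028, -0.001]
force: [0.4, -1.0, -0.6]
gripper_width: -0.0002
grasp_force: 0.0
```

```bash
python3 - <<'E'
from h import *
print(sensors.observe()["ee_pos"],sensors.observe()["force"])
p=cams.snapshot("side"); a=p["img"][195:365,230:430,::-1]; cv2.imwrite("pics/c.png",cv2.resize(a,None,fx=3.5,fy=3.5,interpolation=cv2.INTER_CUBIC))
E
```

```text
[ 0.49029004 -0.17371538  0.05112719] [ 0.37753685 -1.00854492 -0.55308319]
```

View pics/c.png

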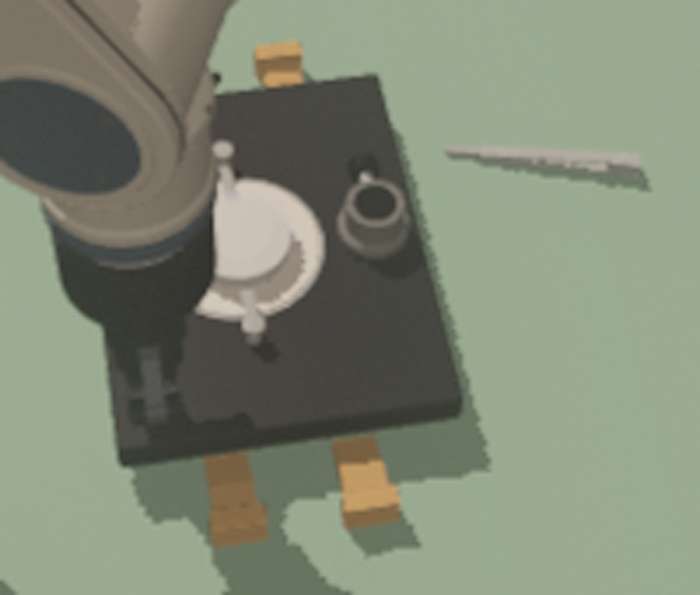

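The fingertips are at about (153,410), just inside the near-right corner at (118,450), well placed. Pressing now.

Emit:
jog_arm([
  [[0, 0, 0.05, 0, 0, 0], [0, 0, 0.07, 0, 0, 0], [0, 0, 0.08, 0, 0, 0], [0, 0, 0.09, 0, 0, 0], [0, 0, 0.09, 0, 0, 0]],
])

```text
t: 3.58
ee_pos: [0.491, -0.1731, 0.0442]
tcp_rot: [0.0, 1.0, 0.029, 0.0]
force: [-0.4, -0.2, -0.6]
gripper_width: -0.0005
grasp_force: 0.0
```

Emit:
jog_arm([
  [[0, 0, 0.0125, 0, 0, 0], [0, 0, 0.025, 0, 0, 0], [0, 0, 0.025, 0, 0, 0]],
])

```text
t: 3.83
ee_pos: [0.4911, -0.1731, 0.0439]
tcp_rot: [0.0, 1.0, 0.029, 0.0]
force: [-6.4, 2.0, 23.2]
gripper_width: -0.0
grasp_force: 11.5
```

Emit:
jog_arm([
  [[0, 0, -0.4, 0, 0, 0], [0.5, -0.01, -0.4, 0, 0, 0], [0.87, -0.02, -0.4, 0, 0, 0]],
])

```text
t: 4.08
ee_pos: [0.5625, -0.1679, 0.0766]
tcp_rot: [0.001, 1.0, 0.028, 0.002]
force: [1.1, -0.2, 0.1]
gripper_width: -0.0002
grasp_force: 0.0
```

Emit:
jog_arm([
  [[0.5, 0, 0, 0, 0, 0], [0.87, -0.01, 0, 0, 0, 0], [0.87, -0.01, 0, 0, 0, 0], [0.87, -0.01, 0.2, 0, 0, 0], [0.87, -0.01, 0.36, 0, 0, 0], [0.87, -0.01, 0.37, 0, 0, 0], [0.87, -0.01, 0.37, 0, 0, 0]],
])

```text
t: 4.67
ee_pos: [0.6293, -0.1626, 0.0441]
tcp_rot: [-0.0, 1.0, 0.029, -0.0]
force: [1.3, -0.1, 0.9]
gripper_width: 0.0001
grasp_force: 0.8
```

Emit:
jog_arm([
  [[0, 0, 0.0125, 0, 0, 0], [0, 0, 0.025, 0, 0, 0], [0, 0, 0.025, 0, 0, 0]],
])

```text
t: 4.92
ee_pos: [0.6294, -0.1626, 0.044]
tcp_rot: [-0.0, 1.0, 0.029, -0.0]
force: [-3.8, 1.6, 17.2]
gripper_width: 0.0003
grasp_force: 8.3
```

Emit:
jog_arm([
  [[0, 0, -0.5, 0, 0, 0], [0, -0.2, -0.75, 0, 0, 0], [0, -0.6, -0.75, 0, 0, 0], [0, -0.8, -0.75, 0, 0, 0]],
])

```text
t: 5.25
ee_pos: [0.6256, -0.0973, 0.1035]
tcp_rot: [-0.0, 1.0, 0.028, 0.0]
force: [-0.3, -0.2, -0.4]
gripper_width: 0.0002
grasp_force: 0.0
```

Emit:
jog_arm([
  [[0, -0.5, 0, 0, 0, 0], [0, -0.8, 0, 0, 0, 0]],
])

```text
t: 5.42
ee_pos: [0.6205, -0.0327, 0.1014]
tcp_rot: [-0.0, 1.0, 0.029, -0.001]
force: [0.1, -0.2, 0.7]
gripper_width: -0.0
grasp_force: 0.0
```

Emit:
jog_arm([
  [[0, -0.5, 0, 0, 0, 0], [0.01, -0.77, 0, 0, 0, 0], [0.01, -0.77, 0.4, 0, 0, 0], [0.01, -0.77, 0.7, 0, 0, 0], [0.01, -0.77, 0.71, 0, 0, 0], [0.01, -0.77, 0.72, 0, 0, 0], [0.01, -0.77, 0.72, 0, 0, 0]],
])

```text
t: 6.0
ee_pos: [0.619, 0.0264, 0.0448]
tcp_rot: [0.0, 1.0, 0.029, -0.001]
force: [1.4, 0.2, 0.8]
gripper_width: -0.0001
grasp_force: 0.0
```

Emit:
jog_arm([
  [[0, 0, 0.0125, 0, 0, 0], [0, 0, 0.025, 0, 0, 0], [0, 0, 0.025, 0, 0, 0]],
])

```text
t: 6.25
ee_pos: [0.6205, 0.0263, 0.0438]
tcp_rot: [0.0, 1.0, 0.029, 0.001]
force: [-0.5, -0.8, 1.8]
gripper_width: 0.0001
grasp_force: 1.1
```

Emit:
jog_arm([
  [[0, 0, 0.0125, 0, 0, 0], [0, 0, 0.02, 0, 0, 0], [0, 0, 0.02, 0, 0, 0]],
])

```text
t: 6.5
ee_pos: [0.6207, 0.0265, 0.042]
tcp_rot: [0.0, 1.0, 0.029, 0.001]
force: [2.3, -1.0, 4.9]
gripper_width: -0.0001
grasp_force: 2.2
```

Emit:
jog_arm([
  [[0, 0, 0.0125, 0, 0, 0], [0, 0, 0.025, 0, 0, 0], [0, 0, 0.03, 0, 0, 0], [0, 0, 0.03, 0, 0, 0]],
])

```text
t: 6.83
ee_pos: [0.621, 0.0268, 0.0396]
tcp_rot: [-0.0, 1.0, 0.029, 0.001]
force: [2.4, 0.7, 5.7]
gripper_width: -0.0003
grasp_force: 2.9
```

The far-left corner sinks 4.4 mm under 5.7 N, so it is the soft one. I'm moving outside its shim.

Emit:
jog_arm([
  [[0, 0, -0.4, 0, 0, 0], [-0.1, -0.2, -0.6, 0, 0, 0], [-0.3, -0.6, -0.6, 0, 0, 0], [-0.44, -0.8, -0.6, 0, 0, 0]],
])

```text
t: 7.17
ee_pos: [0.58, 0.09, 0.0876]
tcp_rot: [-0.0, 1.0, 0.028, 0.0]
force: [-0.6, 0.3, -0.5]
gripper_width: 0.0
grasp_force: 0.0
```

Emit:
jog_arm([
  [[0, -0.4, 0, 0, 0, 0], [0, -0.58, 0, 0, 0, 0], [0, -0.58, 0.4, 0, 0, 0], [0, -0.58, 0.7, 0, 0, 0], [0, -0.58, 0.7, 0, 0, 0], [0, -0.58, 0.7, 0, 0, 0]],
])

```text
t: 7.67
ee_pos: [0.5769, 0.1345, 0.0296]
tcp_rot: [0.0, 1.0, 0.029, -0.002]
force: [-0.1, 0.3, 0.5]
gripper_width: 0.0
grasp_force: 0.0
```

```bash
python3 - <<'E'
from h import *
s=sensors.observe();print(s["ee_pos"],s["tcp_rot"],s["force"])
for n,b in(("top",(200,300,240,340)),("side",(180,280,250,350))):
    p=cams.snapshot(n); a=p["img"][b[0]:b[1],b[2]:b[3],::-1]; cv2.imwrite(f"pics/d{n}.png",cv2.resize(a,None,fx=5,fy=5,interpolation=cv2.INTER_CUBIC))
a=np.hstack([cv2.resize(cv2.imread(f"pics/d{n}.png"),(400,400)) for n in("top","side")]);cv2.imwrite("pics/d.png",a)
E
```

```text
[0.57692183 0.13452078 0.02957644] [ 3.90147810e-04  9.99582511e-01  2.88230324e-02 -1.97067401e-03] [-0.0522015   0.31968379  0.47425886]
```

View pics/d.png

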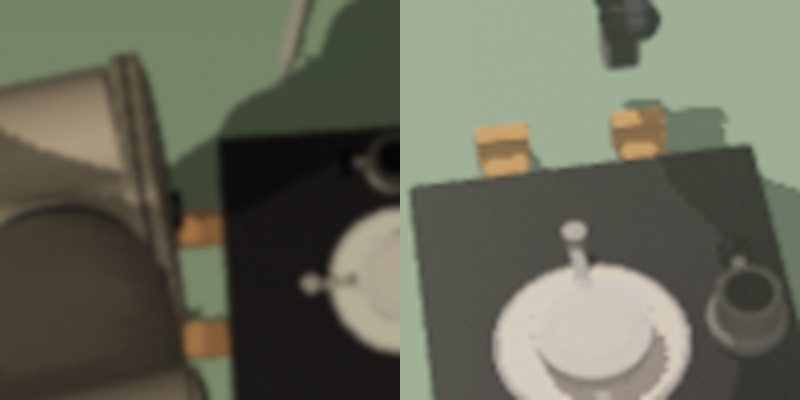

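The left half (top view) is blocked by the arm. The side view shows the fingers at (621,66), clear outside the far-left head at (637,110), so I'm shifting x by +3 mm, lowering and pushing.

Emit:
jog_arm([
  [[0.04, 0, 0.1, 0, 0, 0], [0.04, 0, 0.19, 0, 0, 0], [0.04, 0, 0.19, 0, 0, 0], [0.04, 0, 0.19, 0, 0, 0]],
])

```text
t: 8.1
ee_pos: [0.5813, 0.1348, 0.0155]
tcp_rot: [0.0, 1.0, 0.029, -0.0]
force: [0.2, -0.7, -0.3]
gripper_width: -0.0002
grasp_force: 0.0
```

Emit:
jog_arm([
  [[0, 0.06, 0, 0, 0, 0], [0, 0.12, 0, 0, 0, 0], [0, 0.18, 0, 0, 0, 0], [0, 0.24, 0, 0, 0, 0], [0, 0.28, 0, 0, 0, 0], [0, 0.32, 0, 0, 0, 0], [0, 0.36, 0, 0, 0, 0], [0, 0.4, 0, 0, 0, 0], [0, 0.4, 0, 0, 0, 0]],
])

```text
t: 8.85
ee_pos: [0.5833, 0.1025, 0.0158]
tcp_rot: [0.0, 1.0, 0.029, -0.0]
force: [0.2, 0.4, -0.4]
gripper_width: -0.0002
grasp_force: 0.0
```

Emit:
jog_arm([
  [[0, 0.03, 0, 0, 0, 0], [0, 0.07, 0, 0, 0, 0], [0, 0.11, 0, 0, 0, 0], [0, 0.15, 0, 0, 0, 0], [0, 0.19, 0, 0, 0, 0], [0, 0.22, 0, 0, 0, 0], [0, 0.25, 0, 0, 0, 0], [0, 0.25, 0, 0, 0, 0]],
])

```text
t: 9.52
ee_pos: [0.5844, 0.0826, 0.0157]
tcp_rot: [0.0, 1.0, 0.029, -0.0]
force: [0.1, 0.6, 0.2]
gripper_width: 0.0001
grasp_force: 0.0
```

```bash
python3 - <<'E'
from h import *
s=sensors.observe();print(s["ee_pos"],s["force"])
p=cams.snapshot("side"); a=p["img"][180:280,250:350,::-1]; cv2.imwrite("pics/e.png",cv2.resize(a,None,fx=5,fy=5,interpolation=cv2.INTER_CUBIC))
E
```

```text
[0.58443627 0.08263604 0.0157081 ] [0.10801712 0.57802579 0.20245102]
```

View pics/e.png

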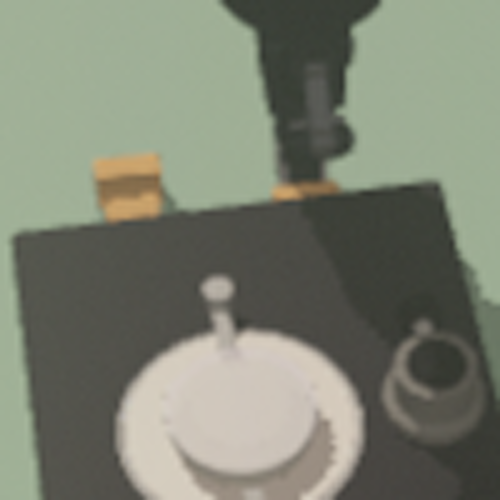

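The picture shows the head now at (307,190), square and close to the base edge at about (305,200). Finishing with small steps.

Emit:
jog_arm([
  [[0, 0.02, 0, 0, 0, 0], [0, 0.04, 0, 0, 0, 0], [0, 0.05, 0, 0, 0, 0], [0, 0.05, 0, 0, 0, 0]],
])

```text
t: 9.9
ee_pos: [0.5847, 0.079, 0.0157]
tcp_rot: [0.0, 1.0, 0.029, -0.0]
force: [-0.6, -0.7, 0.2]
gripper_width: 0.0001
grasp_force: 0.0
```

Emit:
jog_arm([
  [[0, 0.0125, 0, 0, 0, 0], [0, 0.0125, 0, 0, 0, 0]],
])

```text
t: 10.07
ee_pos: [0.5847, 0.0781, 0.0157]
tcp_rot: [0.0, 1.0, 0.029, -0.0]
force: [0.4, 0.7, -0.1]
gripper_width: -0.0002
grasp_force: 0.0
```

Emit:
jog_arm([
  [[0, 0.006, 0, 0, 0, 0], [0, 0.01, 0, 0, 0, 0], [0, 0.01, 0, 0, 0, 0]],
])

```text
t: 10.32
ee_pos: [0.5848, 0.0773, 0.0157]
tcp_rot: [0.0, 1.0, 0.029, 0.0]
force: [-0.2, 0.1, -0.8]
gripper_width: 0.0001
grasp_force: 0.0
```

Emit:
jog_arm([
  [[0, 0.006, 0, 0, 0, 0], [0, 0.01, 0, 0, 0, 0], [0, 0.01, 0, 0, 0, 0]],
])

```text
t: 10.57
ee_pos: [0.5848, 0.0765, 0.0157]
tcp_rot: [0.0, 1.0, 0.029, 0.0]
force: [0.3, 0.7, 0.7]
gripper_width: 0.0002
grasp_force: 0.0
```

Emit:
jog_arm([
  [[0, 0.006, 0, 0, 0, 0], [0, 0.01, 0, 0, 0, 0], [0, 0.01, 0, 0, 0, 0]],
])

```text
t: 10.82
ee_pos: [0.5848, 0.0762, 0.0157]
tcp_rot: [-0.0, 1.0, 0.029, -0.0]
force: [-0.5, 4.7, -1.0]
gripper_width: 0.0002
grasp_force: 2.3
```

Contact is at 4.7 N with TCP at local y 0.146, which matches head-home. Backing off and checking.

Emit:
jog_arm([
  [[0, -0.05, 0, 0, 0, 0], [0, -0.25, 0, 0, 0, 0], [0, -0.4, 0, 0, 0, 0], [0, -0.4, -0.4, 0, 0, 0], [0, -0.4, -0.8, 0, 0, 0], [0, -0.4, -0.8, 0, 0, 0]],
])

```text
t: 11.32
ee_pos: [0.5864, 0.1089, 0.0847]
tcp_rot: [-0.0, 1.0, 0.029, 0.004]
force: [1.0, 0.2, -0.1]
gripper_width: -0.0003
grasp_force: 0.0
```

```bash
python3 - <<'E'
from h import *
s=sensors.observe();print(s["ee_pos"],s["force"])
p=cams.snapshot("side"); a=p["img"][180:300,240:360,::-1]; cv2.imwrite("pics/f.png",cv2.resize(a,None,fx=5,fy=5,interpolation=cv2.INTER_CUBIC))
E
```

```text
[0.58638508 0.10893654 0.08470749] [ 0.96563033  0.18951188 -0.06928773]
```

View pics/f.png

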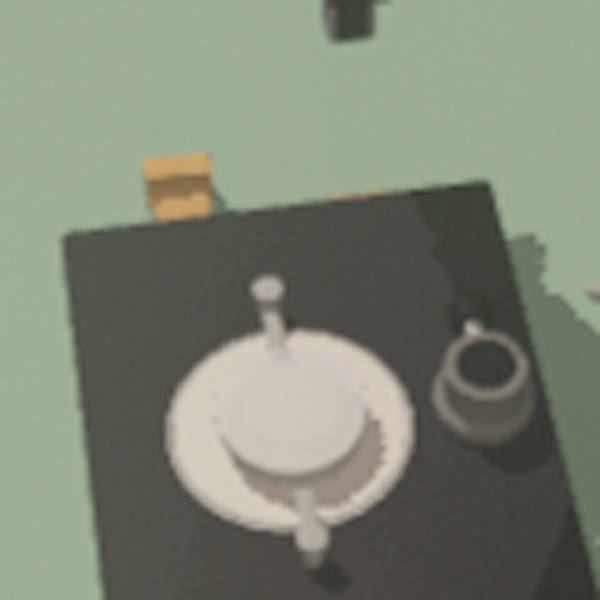

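Only a thin sliver of the head shows at (360,195), parallel to the base edge: it is home. Pressing the far-left corner again.

Emit:
jog_arm([
  [[0.1, 0.3, 0, 0, 0, 0], [0.25, 0.7, 0, 0, 0, 0], [0.37, 0.98, 0, 0, 0, 0], [0.37, 0.98, 0, 0, 0, 0], [0.37, 0.98, 0.2, 0, 0, 0], [0.37, 0.98, 0.4, 0, 0, 0], [0.37, 0.98, 0.44, 0, 0, 0], [0.37, 0.98, 0.44, 0, 0, 0]],
])

```text
t: 12.03
ee_pos: [0.616, 0.0314, 0.0437]
tcp_rot: [0.0, 1.0, 0.029, -0.001]
force: [-1.6, -2.6, 2.0]
gripper_width: -0.0
grasp_force: 1.2
```

Emit:
jog_arm([
  [[0, 0, -0.06, 0, 0, 0], [0.04, 0.06, -0.06, 0, 0, 0], [0.04, 0.06, -0.06, 0, 0, 0], [0.04, 0.06, -0.02, 0, 0, 0], [0.04, 0.06, 0, 0, 0, 0], [0.04, 0.06, 0.01, 0, 0, 0], [0.04, 0.06, 0.01, 0, 0, 0]],
])

```text
t: 12.62
ee_pos: [0.6204, 0.0266, 0.0435]
tcp_rot: [-0.0, 1.0, 0.029, -0.0]
force: [0.1, 0.4, 3.2]
gripper_width: -0.0003
grasp_force: 1.4
```

Emit:
jog_arm([
  [[0, 0, 0.0125, 0, 0, 0], [0, 0, 0.015, 0, 0, 0], [0, 0, 0.015, 0, 0, 0]],
])

```text
t: 12.87
ee_pos: [0.6205, 0.0266, 0.0432]
tcp_rot: [-0.0, 1.0, 0.029, -0.0]
force: [-2.5, 0.6, 9.0]
gripper_width: 0.0004
grasp_force: 3.9
```

Resting solidly on the shim: the corner is down only about 0.8 mm. A little more.

Emit:
jog_arm([
  [[0, 0, 0.004, 0, 0, 0], [0, 0, 0.004, 0, 0, 0], [0, 0, 0.004, 0, 0, 0], [0, 0, 0.004, 0, 0, 0], [0, 0, 0.004, 0, 0, 0], [0, 0, 0.004, 0, 0, 0]],
])

```text
t: 13.37
ee_pos: [0.6205, 0.0266, 0.0431]
tcp_rot: [-0.0, 1.0, 0.029, -0.0]
force: [-2.6, 1.5, 9.9]
gripper_width: 0.0
grasp_force: 5.2
```

Emit:
jog_arm([
  [[0, 0, 0.003, 0, 0, 0], [0, 0, 0.003, 0, 0, 0], [0, 0, 0.003, 0, 0, 0], [0, 0, 0.003, 0, 0, 0], [0, 0, 0.003, 0, 0, 0], [0, 0, 0.003, 0, 0, 0]],
])

```text
t: 13.87
ee_pos: [0.6205, 0.0266, 0.0431]
tcp_rot: [-0.0, 1.0, 0.029, 0.0]
force: [-4.1, -0.5, 12.3]
gripper_width: 0.0003
grasp_force: 6.2
```

Emit:
jog_arm([
  [[0, 0, 0, 0, 0, 0], [0, 0, 0, 0, 0, 0], [0, 0, 0, 0, 0, 0], [0, 0, 0, 0, 0, 0], [0, 0, 0, 0, 0, 0], [0, 0, 0, 0, 0, 0], [0, 0, 0, 0, 0, 0], [0, 0, 0, 0, 0, 0], [0, 0, 0, 0, 0, 0], [0, 0, 0, 0, 0, 0]],
])

```text
t: 14.7
ee_pos: [0.6205, 0.0266, 0.0431]
tcp_rot: [-0.0, 1.0, 0.029, -0.0]
force: [-3.4, 0.1, 12.3]
gripper_width: -0.0003
grasp_force: 6.2
```

```bash
python3 - <<'E'
from h import *
s=sensors.observe();print(s["ee_pos"],s["force"])
if 10.5<s["force"][2]<14.5: print(workorder.job_done())
E
```

```text
[0.62050624 0.02661909 0.04313254] [-3.38601294  0.12085037 12.28710184]
the job is handed in; nothing more can be done
None
```

The far-left foot was the soft one (near-left was never pressed); its shim is pushed home against the base's edge, and I handed in at 14.7 s with the arm still pressing that corner at about 12.3 N.

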